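Post the septa tin through the flap of the parts store

TASK

Put the round lidded tin away in the dust-tight parts store: with the fingertips push it along the loading tray and on through the hanging flap until it slides down the chute inside, then draw back so that the flap falls shut behind it. Only push the tin, never pick it up, and leave the tape roll on the tray and everything else on the bench where it stands.

Things in the scene. Friction and masses are not known exactly. Their poses are not given: they have to be found in the camera images.
- store: Fixed parts store of grey sheet metal with a loading tray before it. Origin on the worktop under the middle of the flap opening; x points level through the flap into the store (the way the tin must go), y left of that, z up. The store reaches x = 170 mm, is 142 mm wide and 110 mm high (55 mm above the deck), with a clear roof.
- deck (a point): Middle of the tray's flat deck, on its top face 55 mm above the worktop: x = -110, y = 0 mm in the store's frame. The deck runs from x = -215 to -10 mm and y = -150 to 150 mm, with a bead 4 mm high along its three outer edges.
- mouth (a point): Middle of the opening's sill, at x = 0, y = 0 in the store's frame, at deck height. The opening is 111 mm wide and 46 mm high; its front face lies at x = -3 mm. Two upright wings 30 mm high funnel the deck from y = +-102 mm at x = -49 mm to y = +-55 mm at x = -5 mm.
- edge (a point): Where the deck ends and a polished steel chute begins: x = -10, y = 0 mm in the store's frame, at deck height. The chute slopes down 30 degrees to the store's floor; pushed 10 to 25 mm past this edge with its centre, the tin tips and slips down by itself, so the fingers need not go through the opening.
- flap (a joint): Gravity flap of the opening, 106 mm wide and 44 mm high, about 25 g, smooth, hinged along its top edge 46 mm above the deck: 0 is hanging shut, positive (rad) is swung inwards, at most 1.35. It has no latch and no spring; the tin pushes it up with well under 1 N and rides under it, and it falls shut within a second.
- tin: Round lidded white tin, 56 mm in diameter, 28 mm high, 35 to 70 g; origin in the middle of its underside, z up. It stands on the deck near the left or right edge of the tray, 85 to 130 mm before the opening.
- tape_roll: White roll of tape, a ring 62 mm in diameter and 19 mm high with an open hole; origin in the middle of its underside. It lies on the deck on the other side of the tray from the tin. To be left alone.
- bottle: Bystander: brown screw-cap reagent bottle, 62 mm in diameter, 125 mm high, on the bench right of the tray; origin in the middle of its underside.
- beaker: Bystander: glass beaker, 51 mm in diameter, 66 mm high, on the bench right of the tray; origin in the middle of its underside.
- pen: Bystander: marker pen, 124 mm long, 17 mm thick, lying on the bench left of the tray; origin under its middle.
Not all that is in view belongs to the job. What is shaped like the tin but brown or orange is not meant.

How it is judged:
On the way:
1. the tin, right side up, is in the opening and holds the flap pushed open by more than 0.5 rad (value of joint flap above 0.5 rad and x of tin in the frame of store between -0.035 and 0.04 m and horizontal distance between tin and mouth below 0.045 m and angle between tin's own z axis and vertical below 0.9 rad), for 0.02 s.
At the end, for the whole second after the job is handed in: The tin lies at rest inside the store, its origin at least 35 mm beyond the opening's sill and at least 10 mm below the deck; the flap hangs shut (under 0.08 rad); the tape roll is still on the tray and it, the bottle, the beaker and the pen are within 25 mm of where they stood (x of tin in the frame of store between 0.035 and 0.17 m and y of tin in the frame of store between -0.07 and 0.07 m and height (world z) of tin below 0.045 m and linear speed of tin below 0.02 m/s and value of joint flap below 0.08 rad and x of tape_roll in the frame of store below -0.05 m and distance of each of tape_roll, bottle, beaker, pen from where it was at the start of the episode below 0.025 m); the robot touches nothing.
It fails at once if the tin is lifted off the deck (more than 15 mm) (height (world z) of tin above 0.07 m).
It fails at once if the tin is pushed off the tray (height (world z) of tin below 0.045 m and x of tin in the frame of store below -0.01 m).
It fails at once if the tin is tipped over on the tray (angle between tin's own z axis and vertical above 0.6 rad and x of tin in the frame of store below -0.03 m).
It fails at once if the tape roll, bottle, beaker or pen is pushed away by more than 25 mm (distance of any of tape_roll, bottle, beaker, pen from where it was at the start of the episode above 0.025 m).
It also fails if it takes over 53 s, if anything falls off the work surface, if the arm or the gripper's body presses on something with over 40 N, if the wrist force passes 120 N, or if a joint passes its speed limit or range.

ROBOT

A 6-joint arm with a two-finger parallel gripper is mounted at the origin on the work surface; the furniture and walls round the work are solid. World frame = base frame: x ahead of the robot, y to its left, z up, the work surface at z = 0. Lengths are in m, angles in rad, forces in N, time in s.
With the tool pointing down it reaches from about 0.225 to 0.875 m from the base axis. Payload 3.4 kg.
Tool frame: the origin (TCP) lies at the very end of the fingers, on their centre line; the grasp point (between the pads) lies 19 mm behind it; z points along the fingers, x is the direction in which the jaws open and shut, and the axes are right-handed (so a half turn about z gives the same grasp; the last joint's range is limited). The gripper opens to 85 mm and grips with 20 to 120 N. Pads are 22 mm wide; open, the fingers measure 114 mm over their backs; the gripper's body (76 mm by 85 mm) begins 54 mm behind the grasp point. The pads swing forward as they close: fully open they stand 13 mm farther back than shut.
Start: joints at [1.082, 0.276, 1.505, -0, 1.361, -0.121], TCP at [0.207, 0.537, 0.231] pointing down, gripper open.
Joint ranges: [-2.89, 2.89], [-0.75, 2.08], [0.22, 2.7], [-1.18, 4.32], [0.11, 2.71], [-2.7, 2.7]. Speed limits (rad/s): [2.57, 2.57, 3.14, 3.14, 3.14, 3.14].

INTERFACE

Orientations are given as a unit quaternion [w, x, y, z].
In Python, from rig import manip gives the robot as it stands.
- The arm moves only by the tool carry_out, never from a script. Its argument "series" is a list of rows, each a list of 2 entries, a list of its own where there are three numbers: the shift along the tool's x, y, z in mm, then the turn about the tool's z in degrees. A call has 1 to 10 rows; each row shifts and turns the pose as measured when the row begins, along the tool's axes as they then stand; what a row does not reach is not made up. A row lasts 1/12 s, in which the tool goes at most 41.7 mm and 7.16 degrees, less where a joint would pass 70% of its speed; a pose out of reach is approached as far as the arm can. A call is refused whole if a number of a shift passes 41.7 or a number of a turn 7.16, either way. A call with a gripper value outside its range is refused whole. "fingers" is the finger opening in mm, from 0 to 85.4, set as the call begins (left out, the last holds). The fingers move at their own pace and stop on an object; "squeeze" is the grip in N (left out, the last holds). Time passes only in rows, so rows that do not move let the fingers close. It gives the time, the measured TCP pose, the force and the opening at its end, in the units of the state.
- manip.get_state(): the state, without advancing time (a new reading comes with each control period).
- manip.get_image(name): name is "scene" or "top" or "wrist"; returns a dict with "frame" (400x640x3 uint8, blue, green, red), "K" (3x3 intrinsics, pixels), "k1" (the pictures are not rectified: a ray, as slopes to the right and down, at radius r is drawn at 1 + k1 r^2 times it, then the intrinsics apply), "rvec" (rotation vector, rad) and "tvec" (3), from world to camera coordinates, as OpenCV has them; the wrist camera has in their place "mount" (4x4, takes a point from camera to tool coordinates, whose origin is the TCP and whose axes are the tool frame's). Camera axes: x right, y down, z forward; pixel columns grow to the right and rows downward; lengths in m; the calibration is good to about 2 mm. A picture is of the moment at which its call begins: read the wrist's pose just before it. There is no depth.
- manip.sign_off(): hands the job in, once; it reports no verdict.
The state is a dict: "clock": time; "qpos": joint angles; "qd": joint speeds; "effort": joint torques, N m; "position": TCP position; "ee_rot": TCP orientation; "contact_force": force on the tool from outside, world axes, zero at the start; "moment": the same for the moment, N m; "width": finger opening in m.
Only numpy, scipy, OpenCV 4.12 (cv2) and the standard library are available. Lean on these libraries where they do the work, as an engineer would, in place of code of your own. Each camera call takes 0.05 s, during which the arm holds its last target. There are 200 camera calls.

## Working session

There is one attempt and no reset: what is moved stays moved. The work goes in short steps, Python scripts to look and compute and a tool call to move; the robot and the scene stay as the last step left them, time stands still between calls to the robot, and variables do not carry over. Pictures are saved under pics/ and viewed, about 8 in all and at most 12, crops included, and the job is handed in when it is done.

Besides the shell and the picture viewer there is one more tool, called after "Request:" by a JSON object that holds its "name" and its "arguments". carry_out: Moves the arm, as the interface text tells. Its arguments: {"type":"object","properties":{"series":{"type":"array","items":{"type":"array"}},"fingers":{"type":"number"},"squeeze":{"type":"number"}},"required":["series"]}

```bash
mkdir -p pics; cat > h.py <<'E'
import numpy as np, cv2
from rig import manip
from scipy.spatial.transform import Rotation as R
def rays(im,px):
    px=np.atleast_2d(np.float64(px)); K=im["K"]; k=im["k1"]
    d=cv2.undistortPoints(px[:,None],np.array(K),np.array([k,0,0,0,0.]))[:,0]
    Rm=cv2.Rodrigues(np.array(im["rvec"],float))[0]; t=np.array(im["tvec"],float).ravel()
    return -Rm.T@t, np.c_[d,np.ones(len(d))]@Rm
def onz(im,px,z):
    c,d=rays(im,px); return c+d*((z-c[2])/d[:,2])[:,None]
def proj(im,P):
    return cv2.projectPoints(np.atleast_2d(np.float64(P)),np.array(im["rvec"],float),np.array(im["tvec"],float),np.array(im["K"]),np.array([im["k1"],0,0,0,0.]))[0][:,0]
E
python3 - <<'E'
from h import *
print(manip.get_state())
import pickle
for n in("top","scene"):
    im=manip.get_image(n); pickle.dump(im,open(n+".pkl","wb")); cv2.imwrite(f"pics/{n}0.png",im["frame"]); print(n,rays(im,[[320,200]]))
E
```

```text
{'clock': 0.0, 'qpos': array([ 1.08197215e+00,  2.76626663e-01,  1.50615151e+00, -1.00097505e-05,
        1.36073630e+00, -1.21000180e-01]), 'qd': array([-0.00204479, -0.00118151, -0.00071784, -0.00063548,  0.00050949,
       -0.00039932]), 'effort': array([ 1.41056320e-03, -4.16773653e+01, -2.45806950e+01,  1.77718462e-04,
        1.12139378e-02, -1.02250522e-05]), 'position': array([0.20651078, 0.53604815, 0.23041436]), 'ee_rot': array([ 4.48482721e-04,  8.24494578e-01,  5.65869037e-01, -8.49845715e-04]), 'contact_force': array([ 0.28890904, -0.56870869, -0.31036637]), 'moment': array([-0.00328275, -0.01389448,  0.02130234]), 'width': 0.0853939463340391}
top (array([ 0.38222345, -0.08330749,  1.3602949 ]), array([[ 0.08885173, -0.02157219, -0.99582858]]))
scene (array([-0.00220662, -0.57509747,  0.9364714 ]), array([[ 0.47822653,  0.42608617, -0.76796965]]))
```

View pics/top0.png

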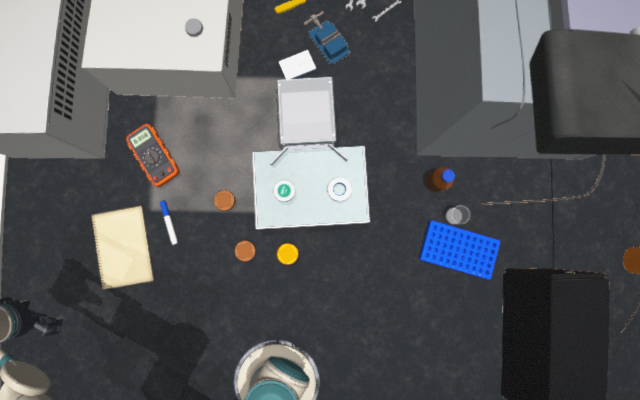

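View pics/scene0.png

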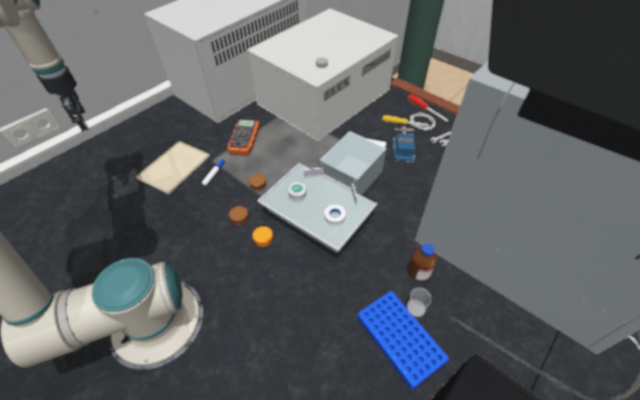

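Top view: two white round things on the tray, at (285,190) with a green disc and at (340,189) with a hole. The brown/orange discs at (224,200), (245,251) and (288,254) are off the tray, so they are not meant. The store is at (306,110). I'll confirm with an enlarged crop and measure.

```bash
python3 - <<'E'
from h import *
import pickle
im=pickle.load(open("top.pkl","rb")); f=im["frame"]
cv2.imwrite("pics/crop.png",cv2.resize(f[65:240,240:385],None,fx=4,fy=4,interpolation=cv2.INTER_CUBIC)[:, :]) if 0 else cv2.imwrite("pics/crop.png",cv2.resize(f[70:235,240:385],None,fx=3.6,fy=3.6,interpolation=cv2.INTER_CUBIC))
hsv=cv2.cvtColor(f,cv2.COLOR_BGR2HSV)
# tray contour: bright, restricted region
m=np.zeros(f.shape[:2],np.uint8); m[146:235,245:378]=(hsv[146:235,245:378,2]>120)*255
c=max(cv2.findContours(m,0,2)[0],key=cv2.contourArea)
r=cv2.minAreaRect(c); b=cv2.boxPoints(r); print("rect",r,b.round(1).tolist())
q=cv2.approxPolyDP(c,6,True)[:,0]; print(q.tolist()); print(onz(im,q,.059).round(4).tolist(), onz(im,b,.059).round(4).tolist())
m2=((hsv[...,1]<14)&(hsv[...,2]>195)).astype(np.uint8); m2[:155]=0;m2[225:]=0;m2[:,:258]=0;m2[:,366:]=0
for k in cv2.findContours(m2,0,2)[0]:
    if cv2.contourArea(k)>60:
        (x,y),rr=cv2.minEnclosingCircle(k); print("circ",x,y,rr,onz(im,[[x,y]],.083),onz(im,[[x,y]],.074))
g=((hsv[...,1]>90)&(hsv[...,0]>60)&(hsv[...,0]<95)).astype(np.uint8); g[:170]=0;g[215:]=0;g[:,:265]=0;g[:,310:]=0
M=cv2.moments(g,True); p=[M['m10']/M['m00'],M['m01']/M['m00']]; print("green",p,onz(im,[p],.083))
print(hsv[190,272:300].tolist())
E
```

```text
rect ((305.9430847167969, 184.4753875732422), (83.59333038330078, 122.64422607421875), 86.8201675415039) [[242.39999389648438, 146.10000610351562], [364.8999938964844, 139.3000030517578], [369.5, 222.8000030517578], [247.0, 229.60000610351562]]
[[245, 146], [255, 228], [369, 221], [364, 146]]
[[0.6403, 0.0923, 0.059], [0.4209, 0.059, 0.059], [0.4448, -0.2424, 0.059], [0.6465, -0.2277, 0.059]] [[0.6398, 0.0993, 0.059], [0.6648, -0.2299, 0.059], [0.44, -0.2438, 0.059], [0.4163, 0.08, 0.059]]
circ 311.0 189.5 63.239723205566406 [[ 0.52326482 -0.08704488  0.083     ]] [[ 0.52425861 -0.08707122  0.074     ]]
green [283.79464285714283, 190.10714285714286] [[ 0.52036875 -0.01611774  0.083     ]]
[[92, 17, 215], [110, 4, 217], [150, 1, 243], [150, 1, 245], [80, 3, 242], [83, 45, 222], [81, 134, 188], [82, 173, 180], [82, 153, 185], [83, 95, 215], [85, 61, 234], [85, 80, 225], [82, 127, 198], [82, 112, 210], [83, 94, 219], [82, 143, 191], [82, 173, 180], [82, 157, 182], [81, 85, 204], [83, 13, 236], [150, 1, 245], [0, 0, 244], [90, 1, 236], [93, 13, 218], [90, 14, 223], [90, 12, 230], [95, 13, 232], [93, 13, 231]]
```

View pics/crop.png

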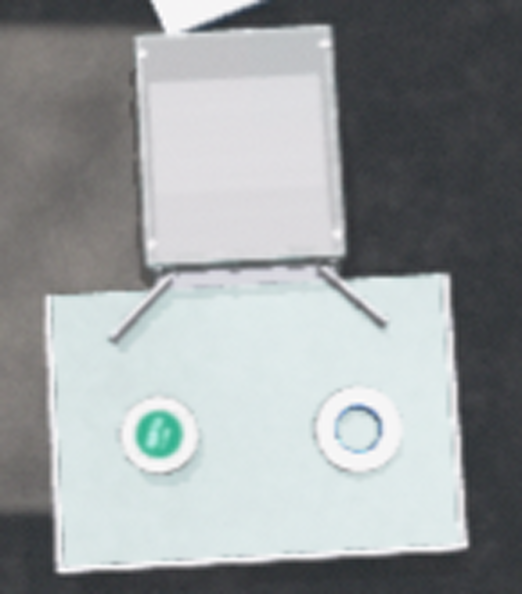

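The crop confirms it: the tin is the left one with the closed green-labelled lid (crop 160,434 → px 284.4,190.6). The right one, with the open hole (crop 359,429 → 339.7,189.2), is the tape roll. Next I'll fit the store frame from the tray corners.

```bash
python3 - <<'E'
from h import *
import pickle
im=pickle.load(open("top.pkl","rb"))
cr=lambda L:np.array(L)/3.6+[239.86,69.86]
W=onz(im,cr([[47,296],[447,274],[467,548],[58,571]]),.059)[:,:2]
L=np.array([[-10,150],[-10,-150],[-215,-150],[-215,150]])/1000.
W2=onz(im,cr([[137,37],[331,27]]),.11)[:,:2]; L2=np.array([[170,71],[170,-71]])/1000.
for A,B in((L,W),(np.r_[L,L2],np.r_[W,W2])):
    a,b=A.mean(0),B.mean(0); H=(A-a).T@(B-b); ang=np.arctan2(H[0,1]-H[1,0],H[0,0]+H[1,1])
    Rm=np.array([[np.cos(ang),-np.sin(ang)],[np.sin(ang),np.cos(ang)]]); t=b-Rm@a
    print("store",np.degrees(ang),t,"res",((A@Rm.T+t-B)*1000).round(1).tolist())
for n,p,z in(("tin",[160,434],.083),("tape",[359,429],.074)):
    w=onz(im,cr([p]),z)[0,:2]; print(n,w,"in store",(Rm.T@(w-t)*1000).round(1))
print("wings",[ (Rm.T@(w-t)*1000).round(1).tolist() for w in onz(im,cr([[112,341],[384,324]]),.085)[:,:2]])
s=manip.get_state(); print("tool axes\n",R.from_quat(s["ee_rot"][[1,2,3,0]]).as_matrix().round(3))
E
```

```text
store 4.260671225706781 [ 0.64524493 -0.0778629 ] res [[0.1, 0.5], [-0.1, -0.5], [0.1, 0.6], [-0.1, -0.7]]
store 4.246344305922808 [ 0.6447635  -0.07796063] res [[-0.3, 0.4], [-0.6, -0.6], [-0.5, 0.6], [-0.5, -0.7], [1.0, 0.1], [0.9, 0.1]]
tin [ 0.51958405 -0.01746627] in store [-120.4   69.6]
tape [ 0.52691776 -0.16224187] in store [-123.8  -75.3]
wings [[-50.7, 100.9], [-49.0, -97.6]]
tool axes
 [[ 0.36   0.933 -0.001]
 [ 0.933 -0.36  -0.001]
 [-0.002 -0.    -1.   ]]
```

The frame fits to about 1 mm, with store yaw 4.25°. Plan: fingers 30 mm apart as a two-point cradle. Push the tin diagonally to about (-60,0) in the store frame, re-align behind it, then push straight in.

```bash
cat >> h.py <<'E'
YAW=np.radians(4.25); T=np.array([.6448,-.0780]); RS=np.array([[np.cos(YAW),-np.sin(YAW)],[np.sin(YAW),np.cos(YAW)]])
def need(xy_mm,z,s=None):
    s=s or manip.get_state(); Rt=R.from_quat(np.array(s["ee_rot"])[[1,2,3,0]]).as_matrix()
    P=np.r_[T+RS@(np.array(xy_mm)/1000.),z]; d=(Rt.T@(P-s["position"])*1000)
    ya=np.degrees(np.arctan2(Rt[1,1],Rt[0,1]))-4.25
    print("clock",round(s["clock"],2),"store TCP",(RS.T@(s["position"][:2]-T)*1000).round(1),"z",s["position"][2].round(4),"push dir in store deg",ya.round(1),"F",s["contact_force"].round(1),"-> shift",d.round(1))
E
```

Request:
{"name": "carry_out", "arguments": {"series": [[[0, 0, 0], 6], [[0, 0, 0], 6], [[0, 0, 0], 6], [[0, 0, 0], 6], [[0, 0, 0], 0]], "fingers": 30}}

```text
clock: 0.52
position: [0.2057, 0.5346, 0.2278]
ee_rot: [0.002, 0.928, 0.373, -0.003]
contact_force: [-0.2, -0.2, -0.3]
width: 0.0299
```

```bash
python3 -c "
from h import *
need([-153,107],.15)"
```

```text
clock 0.52 store TCP [-392.5  643.4] z 0.2278 push dir in store deg -50.4 F [-0.2 -0.2 -0.3] -> shift [-156.5  565.9   80.3]
```

Request:
{"name": "carry_out", "arguments": {"series": [[[-8, 30, 4], 0], [[-8, 30, 4], 0], [[-8, 30, 4], 0], [[-8, 30, 4], 0], [[-8, 30, 4], 0], [[-8, 30, 4], 0], [[-8, 30, 4], 0], [[-8, 30, 4], 0], [[-8, 30, 4], 0], [[-8, 30, 4], 0]]}}

```text
clock: 1.35
position: [0.3615, 0.2593, 0.1841]
ee_rot: [0.001, 0.92, 0.393, -0.004]
contact_force: [1.0, -0.5, -1.1]
width: 0.0299
```

```bash
python3 -c "
from h import *
need([-153,107],.15)"
```

```text
clock 1.35 store TCP [-257.5  357.4] z 0.1841 push dir in store deg -48.0 F [ 1.  -0.5 -1.1] -> shift [-89.6 256.1  34.4]
```

Request:
{"name": "carry_out", "arguments": {"series": [[[-9, 28, 3], 0], [[-9, 28, 3], 0], [[-9, 28, 3], 0], [[-9, 28, 3], 0], [[-9, 28, 3], 0], [[-9, 28, 3], 0], [[-9, 28, 3], 0], [[-9, 28, 3], 0], [[-9, 15, 2], 0], [[0, 0, 0], 0]]}}

```text
clock: 2.18
position: [0.486, 0.019, 0.1552]
ee_rot: [0.002, 0.915, 0.404, -0.004]
contact_force: [0.2, -0.7, -0.2]
width: 0.0297
```

```bash
python3 -c "
from h import *
need([-153,107],.10)"
```

```text
clock 2.18 store TCP [-151.2  108.5] z 0.1552 push dir in store deg -46.6 F [ 0.2 -0.7 -0.2] -> shift [-1.9 -0.2 55.2]
```

Fix the small drift in direction and lower, then check with the wrist and top cameras before the final descent.

Request:
{"name": "carry_out", "arguments": {"series": [[[-1, 0, 14], 3], [[-1, 0, 14], 0], [[0, 0, 14], 0], [[0, 0, 12], 0], [[0, 0, 0], 0]]}}

```text
clock: 2.6
position: [0.4839, 0.0182, 0.0996]
ee_rot: [0.001, 0.924, 0.382, -0.003]
contact_force: [-0.4, 1.0, -0.1]
width: 0.0302
```

```bash
python3 - <<'E'
from h import *
s=manip.get_state(); need([-153,107],.062,s)
im=manip.get_image("wrist"); f=im["frame"]
M=np.array(im["mount"]); Rt=R.from_quat(s["ee_rot"][[1,2,3,0]]).as_matrix()
A=np.eye(4);A[:3,:3]=Rt;A[:3,3]=s["position"]; C=np.linalg.inv(A@M)
v={"K":im["K"],"k1":im["k1"],"rvec":cv2.Rodrigues(C[:3,:3])[0],"tvec":C[:3,3]}
th=np.linspace(0,2*np.pi,60); c=T+RS@np.array([-.1204,.0696])
p=proj(v,np.c_[c[0]+.028*np.cos(th),c[1]+.028*np.sin(th),0*th+.083]).astype(int)
g=f.copy(); cv2.polylines(g,[p],True,(0,0,255),1); cv2.imwrite("pics/w1.png",g)
E
```

```text
clock 2.6 store TCP [-153.3  107.9] z 0.0996 push dir in store deg -49.4 F [-0.4  1.  -0.1] -> shift [-0.1  0.9 37.6]
```

View pics/w1.png

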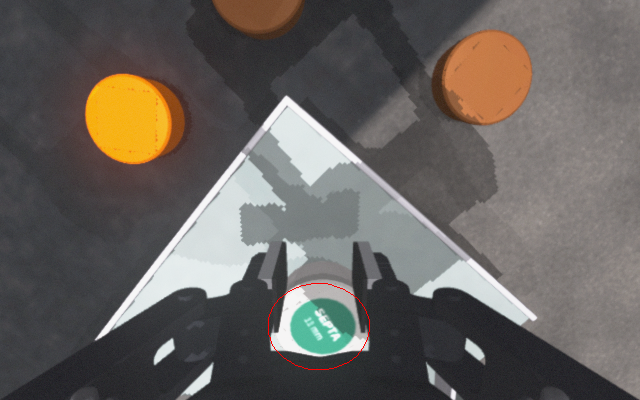

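```bash
python3 - <<'E'
from h import *
im=manip.get_image("wrist"); M=np.array(im["mount"]); C=np.linalg.inv(M); print(M.round(3))
v={"K":im["K"],"k1":im["k1"],"rvec":cv2.Rodrigues(C[:3,:3])[0],"tvec":C[:3,3]}
print(proj(v,[[.015,y,z] for z in(0,-.013,-.03) for y in(-.011,.011)]).round())
E
```

```text
[[ 1.    -0.     0.001  0.   ]
 [-0.     0.963  0.268 -0.067]
 [-0.001 -0.268  0.963 -0.143]
 [ 0.     0.     0.     1.   ]]
[[351. 236.]
 [350. 280.]
 [354. 247.]
 [353. 294.]
 [359. 266.]
 [357. 317.]]
```

The wrist view shows the predicted circle lying on the tin's lid (320,325), with the fingers up-image (behind it), over the tray. Now down to push height.

Request:
{"name": "carry_out", "arguments": {"series": [[[0, 0, 12], 0], [[0, 0, 12], 0], [[0, 0, 8], 0], [[0, 0, 4], 0], [[0, 0, 0], 0]]}}

```text
clock: 3.12
position: [0.489, 0.0197, 0.069]
ee_rot: [0.004, 0.923, 0.384, 0.003]
contact_force: [1.3, -0.1, -0.4]
width: 0.0296
```

```bash
python3 -c "
from h import *
need([-60-34.6*.651,34.6*.759],.062)"
```

```text
clock 3.12 store TCP [-148.1  108.9] z 0.069 push dir in store deg -49.1 F [ 1.3 -0.1 -0.4] -> shift [ -4.6 105.4   7.9]
```

Request:
{"name": "carry_out", "arguments": {"series": [[[-2, 0, 3], 0], [[-1, 4, 2], 0], [[-1, 6, 0], 0], [[0, 6, 0], 0], [[0, 6, 0], 0], [[0, 6, 0], 0], [[0, 6, 0], 0]]}}

```text
clock: 3.7
position: [0.5132, -0.0093, 0.0662]
ee_rot: [0.004, 0.923, 0.385, 0.004]
contact_force: [-0.0, 0.6, -0.3]
width: 0.0303
```

```bash
python3 -c "
from h import *
need([-60-34.6*.651,34.6*.759],.063)"
```

```text
clock 3.7 store TCP [-126.2   78.3] z 0.0662 push dir in store deg -49.0 F [-0.   0.6 -0.3] -> shift [-1.2 67.9  3.9]
```

Request:
{"name": "carry_out", "arguments": {"series": [[[0, 6, 1], 0], [[0, 7, 1], 0], [[0, 7, 0], 0], [[0, 7, 0], 0], [[0, 7, 0], 0], [[0, 7, 0], 0], [[0, 7, 0], 0]]}}

```text
clock: 4.28
position: [0.5515, -0.0474, 0.0645]
ee_rot: [0.004, 0.923, 0.384, 0.004]
contact_force: [-1.0, 0.3, -0.4]
width: 0.0302
```

```bash
cat > look.py <<'E'
from h import *
import sys
im=manip.get_image("top"); f=im["frame"]; hsv=cv2.cvtColor(f,cv2.COLOR_BGR2HSV)
g=((hsv[...,1]>90)&(hsv[...,0]>70)&(hsv[...,0]<90)&(hsv[...,2]>120)).astype(np.uint8); g[:70]=0;g[235:]=0;g[:,:240]=0;g[:,385:]=0
M=cv2.moments(g,True)
if M['m00']>5:
    p=[M['m10']/M['m00'],M['m01']/M['m00']]; w=onz(im,[p],.083)[0,:2]; print("label px",np.round(p,1),M['m00'],"store",(RS.T@(w-T)*1000).round(1))
cv2.imwrite(f"pics/{sys.argv[1]}.png",cv2.resize(f[70:235,240:385],None,fx=3.6,fy=3.6,interpolation=cv2.INTER_CUBIC))
E
python3 -c "
from h import *
need([-60-34.6*.651,34.6*.759],.063)"; python3 look.py t1
```

```text
clock 4.28 store TCP [-90.8  37.5] z 0.0645 push dir in store deg -49.0 F [-1.   0.3 -0.4] -> shift [-1.1 13.9  1.7]
```

View pics/t1.png

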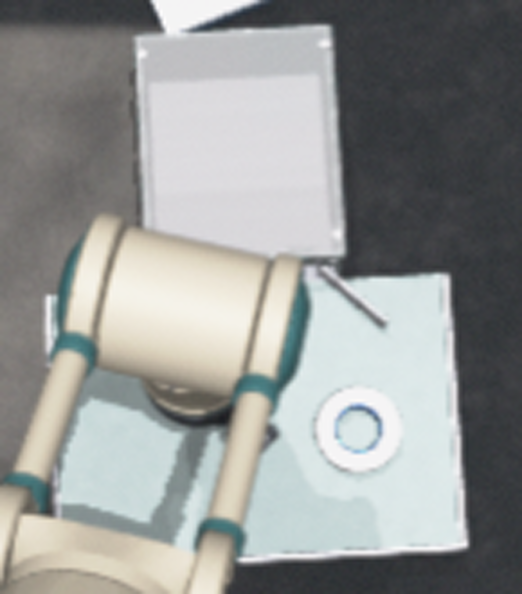

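The arm hides the tin from above; the tape roll has not moved (crop 358,430). I'll finish the diagonal, then draw back and up to look.

Request:
{"name": "carry_out", "arguments": {"series": [[[0, 7, 0], 0], [[0, 6, 0], 0], [[0, 0, 0], 0], [[0, -15, 0], 0], [[0, -20, 0], 0], [[0, -10, -30], 0], [[0, 0, -30], -7], [[0, 0, -10], -7], [[0, 0, 0], -7], [[0, 0, 0], -7]]}}

```text
clock: 5.17
position: [0.5209, -0.0202, 0.1348]
ee_rot: [0.002, 0.8, 0.601, 0.001]
contact_force: [-1.0, -0.2, -0.2]
width: 0.0298
```

Request:
{"name": "carry_out", "arguments": {"series": [[[0, 0, 0], -7], [[0, 0, 0], -7], [[0, 0, 0], -7], [[0, 0, 0], 0]]}}

```text
clock: 5.5
position: [0.5153, -0.0157, 0.1358]
ee_rot: [0.001, 0.673, 0.74, 0.0]
contact_force: [-0.6, 0.4, 0.1]
width: 0.03
```

```bash
python3 - <<'E'
from h import *
s=manip.get_state(); need([-120,0],.11,s)
im=manip.get_image("wrist"); f=im["frame"]
M=np.array(im["mount"]); Rt=R.from_quat(s["ee_rot"][[1,2,3,0]]).as_matrix()
A=np.eye(4);A[:3,:3]=Rt;A[:3,3]=s["position"]; C=np.linalg.inv(A@M)
v={"K":im["K"],"k1":im["k1"],"rvec":cv2.Rodrigues(C[:3,:3])[0],"tvec":C[:3,3]}
hsv=cv2.cvtColor(f,cv2.COLOR_BGR2HSV)
g=((hsv[...,1]>80)&(hsv[...,0]>65)&(hsv[...,0]<95)&(hsv[...,2]>60)).astype(np.uint8)
n,l,st,c=cv2.connectedComponentsWithStats(g)
for i in range(1,n):
    if st[i,4]>80:
        w=onz(v,[c[i]],.083)[0,:2]; print(c[i].round(),st[i],(RS.T@(w-T)*1000).round(1))
cv2.imwrite("pics/w2.png",f)
E
python3 look.py t2
```

```text
clock 5.5 store TCP [-124.5   71.7] z 0.1358 push dir in store deg 1.2 F [-0.6  0.4  0.1] -> shift [-71.8   3.   25.9]
label px [312.5 164.5] 70.0 store [-56.2  -7.5]
```

View pics/w2.png

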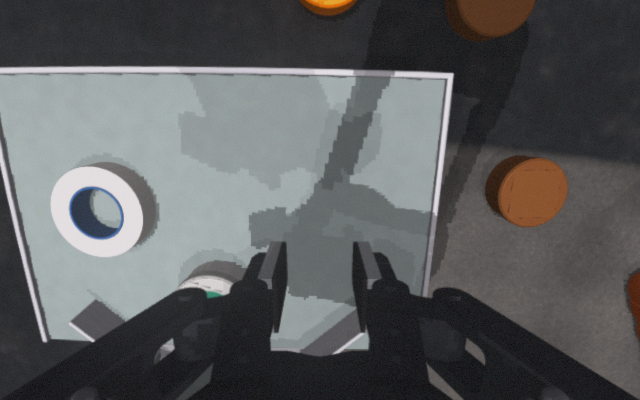

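The tin stands upright near (205,285), and the tape roll is in place at (97,210). I'll shift behind the tin and measure it there.

Request:
{"name": "carry_out", "arguments": {"series": [[[-20, 1, 5], 1], [[-22, 1, 5], 0], [[-20, 1, 5], 0], [[-10, 1, 5], 0], [[0, 0, 3], 0], [[0, 0, 0], 0]]}}

```text
clock: 6.1
position: [0.5232, -0.0865, 0.1118]
ee_rot: [0.0, 0.686, 0.728, 0.001]
contact_force: [0.2, 0.5, -0.0]
width: 0.0302
```

```bash
python3 - <<'E'
from h import *
s=manip.get_state(); need([-118,-1],.064,s)
im=manip.get_image("wrist"); f=im["frame"]
M=np.array(im["mount"]); Rt=R.from_quat(s["ee_rot"][[1,2,3,0]]).as_matrix()
A=np.eye(4);A[:3,:3]=Rt;A[:3,3]=s["position"]; C=np.linalg.inv(A@M)
v={"K":im["K"],"k1":im["k1"],"rvec":cv2.Rodrigues(C[:3,:3])[0],"tvec":C[:3,3]}
g=f.copy(); th=np.linspace(0,2*np.pi,60); c=T+RS@np.array([-.058,-.004])
for z in(.055,.083):
    p=proj(v,np.c_[c[0]+.028*np.cos(th),c[1]+.028*np.sin(th),0*th+z]).astype(int); cv2.polylines(g,[p],True,(0,0,255),1)
cv2.imwrite("pics/w3.png",g)
E
python3 look.py t3
```

```text
clock 6.1 store TCP [-121.9    0.6] z 0.1118 push dir in store deg -0.8 F [ 0.2  0.5 -0. ] -> shift [-1.6  3.8 47.8]
```

View pics/w3.png

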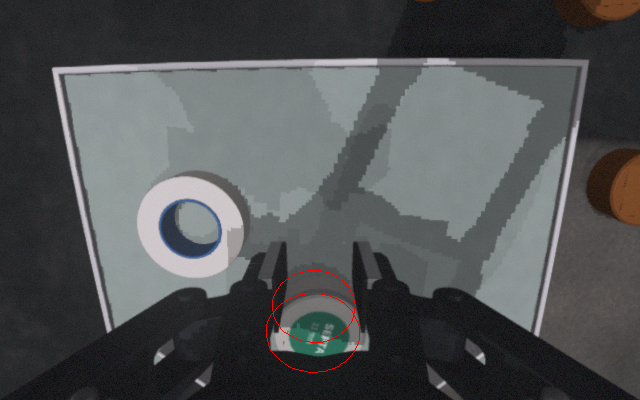

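The tin sits centred between the fingers, at about store (-58,+1); the label is at (320,333). Lowering.

Request:
{"name": "carry_out", "arguments": {"series": [[[0, 0, 13], 0], [[0, 0, 13], 0], [[0, 0, 12], 0], [[0, 0, 8], 0], [[0, 0, 2], 0], [[0, 0, 0], 0]]}}

```text
clock: 6.7
position: [0.5249, -0.0809, 0.0651]
ee_rot: [0.002, 0.684, 0.729, 0.003]
contact_force: [0.0, -0.0, -0.4]
width: 0.0301
```

```bash
python3 -c "
from h import *
need([-60,1],.064)"
```

```text
clock 6.7 store TCP [-119.8    6. ] z 0.0651 push dir in store deg -0.6 F [ 0.  -0.  -0.4] -> shift [-4.4 59.8  1.5]
```

Request:
{"name": "carry_out", "arguments": {"series": [[[-3, 4, 0], 0], [[-2, 6, 0], 0], [[0, 7, 0], 0], [[0, 7, 0], 0], [[0, 7, 0], 0], [[0, 7, 0], 0], [[0, 7, 0], 0], [[0, 7, 0], 0], [[0, 7, 0], 0]]}}

```text
clock: 7.45
position: [0.5916, -0.0821, 0.0685]
ee_rot: [0.004, 0.684, 0.729, 0.004]
contact_force: [-0.7, 0.2, 0.3]
width: 0.0302
```

```bash
python3 -c "
from h import *
need([-28,1],.064)"; python3 look.py t4
```

```text
clock 7.45 store TCP [-53.4  -0.2] z 0.0685 push dir in store deg -0.6 F [-0.7  0.2  0.3] -> shift [ 1.4 25.3  4.7]
```

Request:
{"name": "carry_out", "arguments": {"series": [[[0, 5, 2], 0], [[0, 5, 1], 0], [[0, 5, 0], 0], [[0, 5, 0], 0], [[0, 5, 0], 0], [[0, 0, 0], 0]]}}

```text
clock: 8.0
position: [0.6215, -0.0803, 0.0652]
ee_rot: [0.005, 0.684, 0.729, 0.005]
contact_force: [0.4, 0.7, 0.2]
width: 0.0299
```

```bash
python3 -c "
from h import *
need([-23,1],.064)"; python3 look.py t5; python3 - <<'E'
from h import *
im=manip.get_image("scene"); cv2.imwrite("pics/s5.png",cv2.resize(im["frame"][110:260,240:440],None,fx=3.5,fy=3.5,interpolation=cv2.INTER_CUBIC))
E
```

```text
clock 8.0 store TCP [-23.4  -0.6] z 0.0652 push dir in store deg -0.6 F [0.4 0.7 0.2] -> shift [1.6 0.4 1.2]
```

View pics/s5.png

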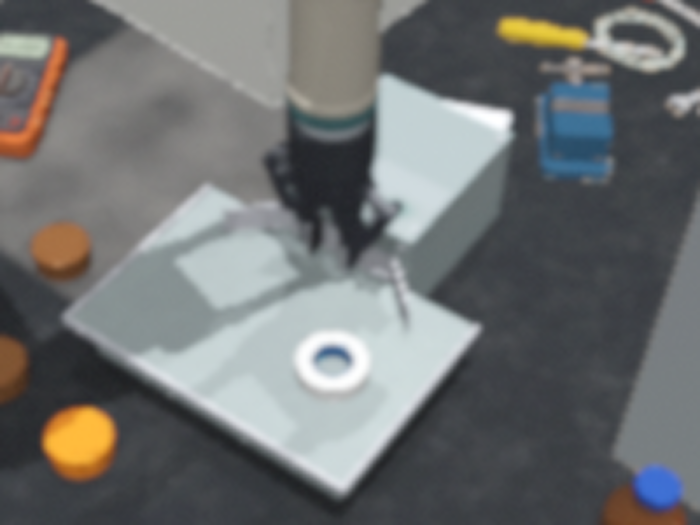

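The gripper hides the mouth; the tape roll is in place (crop 333,363). By geometry the tin centre is about 21 mm past the edge. I'll give a last small nudge, wait, and draw back.

Request:
{"name": "carry_out", "arguments": {"series": [[[0, 4, 0], 0], [[0, 0, 0], 0], [[0, 0, 0], 0], [[0, 0, 0], 0], [[0, -15, -1], 0], [[0, -30, -2], 0], [[0, -30, -5], 0], [[0, -30, -25], 0], [[0, -35, -35], 0], [[0, -35, -35], 0]]}}

```text
clock: 8.93
position: [0.4569, -0.0899, 0.15]
ee_rot: [-0.0, 0.683, 0.73, 0.003]
contact_force: [0.5, -1.2, -0.2]
width: 0.0298
```

Request:
{"name": "carry_out", "arguments": {"series": [[[35, -35, -20], 0], [[35, -35, -10], 0], [[35, -35, 0], 0], [[35, -20, 0], 0], [[35, 0, 0], 0], [[35, 0, 0], 0], [[30, 0, 0], 0], [[0, 0, 0], 0]]}}

```text
clock: 9.6
position: [0.3276, 0.1281, 0.1804]
ee_rot: [0.007, 0.688, 0.726, 0.008]
contact_force: [0.3, -1.0, -0.2]
width: 0.0299
```

```bash
python3 -c "
from h import *
need([-23,1],.064)"; python3 look.py t6; python3 - <<'E'
from h import *
im=manip.get_image("scene"); a=cv2.resize(im["frame"][110:310,240:440],(400,400),interpolation=cv2.INTER_CUBIC)
b=cv2.resize(cv2.imread("pics/t6.png"),(351,400)); cv2.imwrite("pics/end.png",np.hstack([a,b]))
E
```

```text
clock 9.6 store TCP [-301.1  229. ] z 0.1804 push dir in store deg -1.2 F [ 0.3 -1.  -0.2] -> shift [-222.4  280.1  122.4]
```

View pics/end.png

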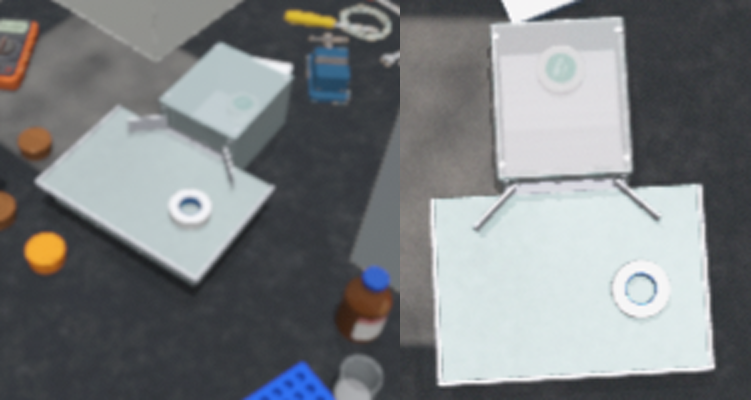

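The tin shows through the clear roof at the far end of the store (right half, 561,68). The flap strip looks as it did at the start, and the tape roll is at (641,289) as before. I'll let it settle, run a numeric check and hand in.

Request:
{"name": "carry_out", "arguments": {"series": [[[0, 0, 0], 0], [[0, 0, 0], 0], [[0, 0, 0], 0], [[0, 0, 0], 0], [[0, 0, 0], 0], [[0, 0, 0], 0]]}}

```text
clock: 10.2
position: [0.3291, 0.1197, 0.1798]
ee_rot: [0.009, 0.691, 0.722, 0.005]
contact_force: [-0.4, -0.2, 0.3]
width: 0.0297
```

```bash
python3 - <<'E'
from h import *
import pickle
a=pickle.load(open("top.pkl","rb"))["frame"].astype(int); i1=manip.get_image("top"); i2=manip.get_image("top"); b=i1["frame"].astype(int)
for n,(y0,y1,x0,x1) in dict(flap=(140,152,283,332),tape=(172,206,322,358),bottle=(165,195,423,458),beaker=(203,228,443,474),pen=(198,247,157,180)).items():
    print(n,np.abs(a-b)[y0:y1,x0:x1].mean().round(1))
w=onz(i1,[np.array([561-400,68])*522/351/3.6+[240,70]],.036)[0,:2]; print("tin store",RS.T@(w-T)*1000, "still diff",np.abs(b-i2["frame"])[70:140,270:340].mean())
print(manip.get_state()["contact_force"].round(1))
manip.sign_off()
E
```

```text
flap 0.8
tape 0.5
bottle 2.0
beaker 1.4
pen 1.3
tin store [138.3002383   -2.37074918] still diff 0.9157142857142857
[ 0.2  0.  -0. ]
the job is handed in; nothing more can be done
```

The tin is in the parts store, and I handed the job in at about 10 s on the robot's clock. I pushed it with the fingertips 30 mm apart, first diagonally to the middle of the tray, then straight through the flap. It slid down the chute, and I drew the arm back clear.

**Tin:** the last top picture shows it through the clear roof at about x = 138, y = -2 mm in the store's frame. Two pictures in a row showed it at rest.

**Flap and bystanders:** the flap, tape roll, bottle, beaker and pen all look as they did at the start, with a mean pixel change of 2 or less. The arm felt no contact force.

**Not measured:** the gripper hid the mouth during the push, so I did not see how far the flap opened. I did not read the flap's final angle as a number either. No check failed or disagreed.

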